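# Sort left-hand and right-hand microscope-stage brackets into two trays

### The arm

A 6-joint arm with a two-finger parallel gripper is mounted at the origin on the work surface. World frame = base frame: x ahead of the robot, y to its left, z up, the work surface at z = 0. Lengths are in m, angles in rad, forces in N, time in s.
With the tool pointing down it reaches from about 0.275 to 0.875 m from the base axis. Payload 12.5 kg.
Tool frame: the origin (TCP) lies on the centre line of the jaws, within the pads' length; the fingertips stand r.finger_overhang ahead of it and the grasp point (between the pads) lies 3 mm ahead of it (r.finger_overhang is the distance from the TCP to the fingertips, in m); z points along the fingers, y is the line along which they close (so a half turn about z gives the same grasp; the last joint's range is limited). The gripper opens to 85 mm and grips with 20 to 120 N. Pads are 22 mm wide; open, the fingers measure 114 mm over their backs; the gripper's body (76 mm by 85 mm) begins 54 mm behind the grasp point. The pads swing forward as they close: fully open they stand 13 mm farther back than shut.
Start: joints at [-1.433, 0.351, 1.652, -0, 1.139, -0.085], TCP at [0.122, -0.536, 0.253] pointing down, gripper open.
Joint ranges: [-2.75, 2.75], [-0.79, 2.1], [0.01, 2.65], [-1.57, 4.71], [0.07, 3.14], [-2.87, 2.87]. Speed limits (rad/s): [2.22, 2.22, 2.79, 3.14, 3.14, 3.14].

### API

Orientations are given as a unit quaternion [x, y, z, w].
In Python, from cell import r, optics gives the robot as it stands. The module is installed in compiled form; this text tells all that it offers. Calls block until the motion is done:
- r.move_to(position, orientation): joint-space move of the TCP to a pose.
- r.move_linear(position, rot=None, vel=0.15): straight line of the TCP; rot=None keeps the orientation; vel is the mean speed in m/s.
- r.set_joints(angles): joint-space move.
- r.set_gripper(opening, squeeze=None): opening from 0.0 (shut) to 1.0 (fully open); squeeze is the grip in N (None keeps the last); returns when the fingers have stopped.
- r.sleep(seconds).
- r.inverse_kinematics(position, orientation): joint angles nearest the present ones, or None.
- optics.get_image(name): name is "side" or "top"; returns a dict with "pixels" (400x640x3 uint8, red, green, blue), "depth" (400x640 float32, m along the optical axis (not along the pixel's ray), 0 where there is no reading), "fx", "fy", "cx", "cy" (pixels), "D" ([k1, k2, p1, p2, k3] as OpenCV has them; the pictures are not rectified), "camera_from_world" (4x4, takes a point from world to camera coordinates). Camera axes: x right, y down, z forward; pixel columns grow to the right and rows downward; lengths in m; the calibration is good to about 2 mm. A picture is of the moment at which its call begins.
A pose or a line that the arm cannot do raises r.PlanningError and nothing moves.
- r.hand_in(): hands the job in; it is judged then, once.
Readings, each from a call of its own:
- r.current_t(): time.
- r.current_q(): joint angles.
- r.current_qvel(): joint speeds.
- r.current_effort(): joint torques, N m.
- r.current_tool_pos(): TCP position.
- r.current_ee_rot(): TCP orientation.
- r.current_contact_force(): force on the tool from outside, world axes, zero at the start.
- r.current_torque(): the same for the moment, N m.
- r.current_opening(): opening from 0.0 (shut) to 1.0 (fully open).
- r.current_finger_force(): force on a finger pad.
Only numpy, scipy, OpenCV 4.12 (cv2) and the standard library are available. Lean on these libraries where they do the work, as an engineer would, in place of code of your own. Each camera call takes 0.05 s, during which the arm holds its last target. There are 200 camera calls.

### The job

Sort the four orange stage brackets by handedness: the two left-hand ones into the blue tray and the two right-hand ones, their mirror images, into the white tray, one to each compartment, every bracket standing flat on its foot on the tray floor. Left-hand means that, with the foot down and the tall wall at the back as you look into the open side, the short end plate is on your left. Leave the bottle, jar and beaker where they are and do not knock the electrode stand.

Things in the scene. Friction and masses are not known exactly. Their poses are not given: they have to be found in the camera images.
- left_1_center (a point): LEFT-HAND orange bracket, bright top edges, about 85 g, standing on its foot; the point is on the foot's centre line, 22 mm above the underside (half-way up). z up, x along the tall wall, +y towards the wall. Seen from the open side (from -y) its end plate is at the LEFT end (x -28 to -20 mm). Sizes: see body left_1. Easiest grip: from above across the 8 mm wall (y +12), near mid-length
- left_1: same left-hand bracket and axes, origin at the middle of the foot's underside. Foot 56 (x) x 32 (y) x 6 mm; wall 8 mm thick at y +8 to +16, 56 mm long, 44 mm high from the underside; end plate 8 mm thick at x -28 to -20, y -16 to +8, rising to 26 mm
- left_2_center (a point): LEFT-HAND orange bracket, bright top edges, about 85 g, standing on its foot; the point is on the foot's centre line, 22 mm above the underside (half-way up). z up, x along the tall wall, +y towards the wall. Seen from the open side (from -y) its end plate is at the LEFT end (x -28 to -20 mm). Sizes: see body left_2. Easiest grip: from above across the 8 mm wall (y +12), near mid-length
- left_2: same left-hand bracket and axes, origin at the middle of the foot's underside. Foot 56 (x) x 32 (y) x 6 mm; wall 8 mm thick at y +8 to +16, 56 mm long, 44 mm high from the underside; end plate 8 mm thick at x -28 to -20, y -16 to +8, rising to 26 mm
- right_1_center (a point): RIGHT-HAND orange bracket, bright top edges, about 85 g, standing on its foot; the point is on the foot's centre line, 22 mm above the underside (half-way up). z up, x along the tall wall, +y towards the wall. Seen from the open side (from -y) its end plate is at the RIGHT end (x +20 to +28 mm). Sizes: see body right_1. Easiest grip: from above across the 8 mm wall (y +12), near mid-length
- right_1: same right-hand bracket and axes, origin at the middle of the foot's underside. Foot 56 (x) x 32 (y) x 6 mm; wall 8 mm thick at y +8 to +16, 56 mm long, 44 mm high from the underside; end plate 8 mm thick at x +20 to +28, y -16 to +8, rising to 26 mm
- right_2_center (a point): RIGHT-HAND orange bracket, bright top edges, about 85 g, standing on its foot; the point is on the foot's centre line, 22 mm above the underside (half-way up). z up, x along the tall wall, +y towards the wall. Seen from the open side (from -y) its end plate is at the RIGHT end (x +20 to +28 mm). Sizes: see body right_2. Easiest grip: from above across the 8 mm wall (y +12), near mid-length
- right_2: same right-hand bracket and axes, origin at the middle of the foot's underside. Foot 56 (x) x 32 (y) x 6 mm; wall 8 mm thick at y +8 to +16, 56 mm long, 44 mm high from the underside; end plate 8 mm thick at x +20 to +28, y -16 to +8, rising to 26 mm
- blue_tray_near (a point): floor centre of the near compartment (tray's own -x side) of the blue tray, for left-hand brackets. Tray fixed, 164 (x) x 100 (y) mm, 18 mm high, walls 4 mm, floor 4 mm above the bench; a divider as high as the walls makes two compartments, each 76 (x) x 92 (y) mm inside. Axes are the tray's; it may be on either side and a little turned
- blue_tray_far (a point): floor centre of the far compartment (tray's own +x side) of the blue tray, for left-hand brackets. Tray fixed, 164 (x) x 100 (y) mm, 18 mm high, walls 4 mm, floor 4 mm above the bench; a divider as high as the walls makes two compartments, each 76 (x) x 92 (y) mm inside. Axes are the tray's; it may be on either side and a little turned
- white_tray_near (a point): floor centre of the near compartment (tray's own -x side) of the white tray, for right-hand brackets. Tray fixed, 164 (x) x 100 (y) mm, 18 mm high, walls 4 mm, floor 4 mm above the bench; a divider as high as the walls makes two compartments, each 76 (x) x 92 (y) mm inside. Axes are the tray's; it may be on either side and a little turned
- white_tray_far (a point): floor centre of the far compartment (tray's own +x side) of the white tray, for right-hand brackets. Tray fixed, 164 (x) x 100 (y) mm, 18 mm high, walls 4 mm, floor 4 mm above the bench; a divider as high as the walls makes two compartments, each 76 (x) x 92 (y) mm inside. Axes are the tray's; it may be on either side and a little turned
- amber_bottle_mid (a point): bystander: loose tall amber bottle with blue cap, 60 mm diameter, 160 mm high; the point is on its axis half-way up
- jar_mid (a point): bystander: loose small clear jar with blue lid, 48 mm diameter, 72 mm high; the point is on its axis half-way up
- beaker_mid (a point): bystander: loose empty clear beaker, 50 mm diameter, 65 mm high; the point is on its axis half-way up
- amber_bottle: the amber bottle; origin at the centre of its underside
- jar: the jar; origin at the centre of its underside
- beaker: the beaker; origin at the centre of its underside
- probe_stand: bystander: fixed electrode stand, origin at the centre of its underside; round black foot 60 mm diameter, 14 mm high; steel column 12 mm diameter up to 274 mm; a grey arm 235 mm up to 48 mm out along the stand's +x carries a blue 12 mm probe hanging 44 mm out, from 280 down to 150 mm above the bench
Not all that is in view belongs to the job. What is shaped like the right_1 but yellow is not meant.

How it is judged:
At the end, for the whole second after the job is handed in: Left-hand brackets in the blue tray, right-hand in the white, one per compartment (centre within 36 by 44 mm of the compartment's centre), each on its foot on the tray floor (tilt under 0.12 rad, centre point under 31 mm above the bench), at rest (under 0.02 m/s) (((x of left_1_center in the frame of blue_tray_near between -0.036 and 0.036 m and y of left_1_center in the frame of blue_tray_near between -0.044 and 0.044 m and x of left_2_center in the frame of blue_tray_far between -0.036 and 0.036 m and y of left_2_center in the frame of blue_tray_far between -0.044 and 0.044 m) or (x of left_1_center in the frame of blue_tray_far between -0.036 and 0.036 m and y of left_1_center in the frame of blue_tray_far between -0.044 and 0.044 m and x of left_2_center in the frame of blue_tray_near between -0.036 and 0.036 m and y of left_2_center in the frame of blue_tray_near between -0.044 and 0.044 m)) and ((x of right_1_center in the frame of white_tray_near between -0.036 and 0.036 m and y of right_1_center in the frame of white_tray_near between -0.044 and 0.044 m and x of right_2_center in the frame of white_tray_far between -0.036 and 0.036 m and y of right_2_center in the frame of white_tray_far between -0.044 and 0.044 m) or (x of right_1_center in the frame of white_tray_far between -0.036 and 0.036 m and y of right_1_center in the frame of white_tray_far between -0.044 and 0.044 m and x of right_2_center in the frame of white_tray_near between -0.036 and 0.036 m and y of right_2_center in the frame of white_tray_near between -0.044 and 0.044 m)) and angle between each of left_1_center, left_2_center, right_1_center, right_2_center's own z axis and vertical below 0.12 rad and height (world z) of each of left_1_center, left_2_center, right_1_center, right_2_center below 0.031 m and linear speed of each of left_1, left_2, right_1, right_2 below 0.02 m/s); the robot touches nothing.
It fails at once if the amber bottle is shifted more than 15 mm or tipped (distance of amber_bottle from where it was at the start of the episode above 0.015 m or angle between amber_bottle's own z axis and vertical above 0.35 rad).
It fails at once if the jar is shifted more than 15 mm or tipped (distance of jar from where it was at the start of the episode above 0.015 m or angle between jar's own z axis and vertical above 0.35 rad).
It fails at once if the beaker is shifted more than 15 mm or tipped (distance of beaker from where it was at the start of the episode above 0.015 m or angle between beaker's own z axis and vertical above 0.35 rad).
It fails at once if the electrode stand is struck (over 5 N) (contact force between probe_stand and anything else above 5 N).
It also fails if it takes over 72 s, if anything falls off the work surface, if the arm or the gripper's body presses on something with over 40 N, if the wrist force passes 120 N, or if a joint passes its speed limit or range.

## Working session

There is one attempt and no reset: what is moved stays moved. The work goes in short steps, each a Python script; the robot and the scene stay as the last script left them, time stands still between calls to the robot, and variables do not carry over. Pictures are saved under pics/ and viewed, at most 10 in all, crops included, and the job is handed in when it is done.

```bash
mkdir -p pics
python3 - <<'E'
from cell import r, optics
import cv2,numpy as np,pickle
for n in ("top","side"):
    d=optics.get_image(n); pickle.dump(d,open(f"{n}0.pkl","wb"))
    cv2.imwrite(f"pics/{n}0.png",d["pixels"][:,:,::-1])
    T=np.linalg.inv(d["camera_from_world"]);print(n,d["fx"],d["D"],T[:3,3],T[:3,2])
print(r.finger_overhang,r.current_t(),r.current_ee_rot())
E
```

```text
top 488.6420952210224 [-0.12444986  0.          0.          0.          0.        ] [ 0.33878018 -0.01634624  1.13422174] [ 0.14869735  0.00173764 -0.98888123]
side 444.76296372912617 [-0.11777185  0.          0.          0.          0.        ] [0.34080524 0.63966168 0.72899866] [ 0.18441039 -0.6876422  -0.70224   ]
0.022 0.1 [ 9.93801623e-01  1.11166603e-01 -9.65173972e-06 -5.65450943e-04]
```

View pics/top0.png

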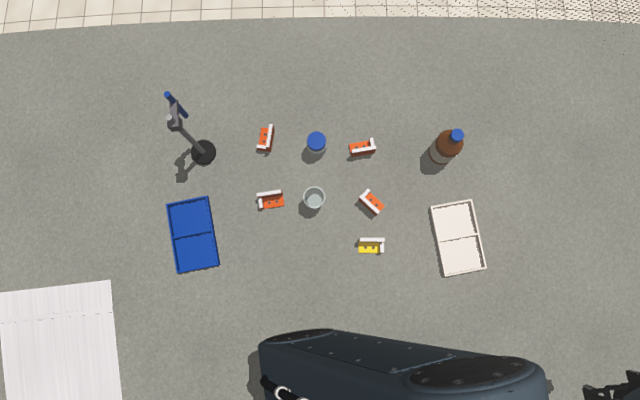

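View pics/side0.png

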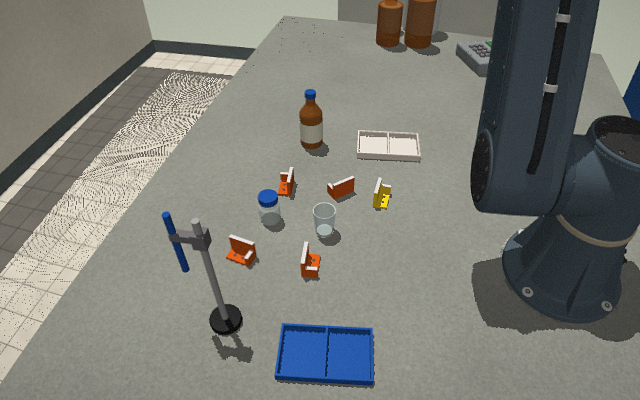

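The top view shows orange brackets at (265,138), (362,148), (270,200) and (371,202), with a yellow decoy at (371,246). The blue tray is at (192,235) and the white one at (458,238). The jar is at (316,142), the beaker at (314,198), the bottle at (445,148) and the stand at (203,152). The only things that could be mistaken for targets are the yellow decoy and brackets of the wrong handedness, so I'll check a close crop.

Run:
```python
import cv2,pickle
d=pickle.load(open("top0.pkl","rb"));im=d["pixels"][:,:,::-1]
c=im[115:265,245:395]; 
cv2.imwrite("pics/crop0.png",cv2.resize(c,None,fx=4,fy=4,interpolation=cv2.INTER_CUBIC))
```

```text
(no output)
```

View pics/crop0.png

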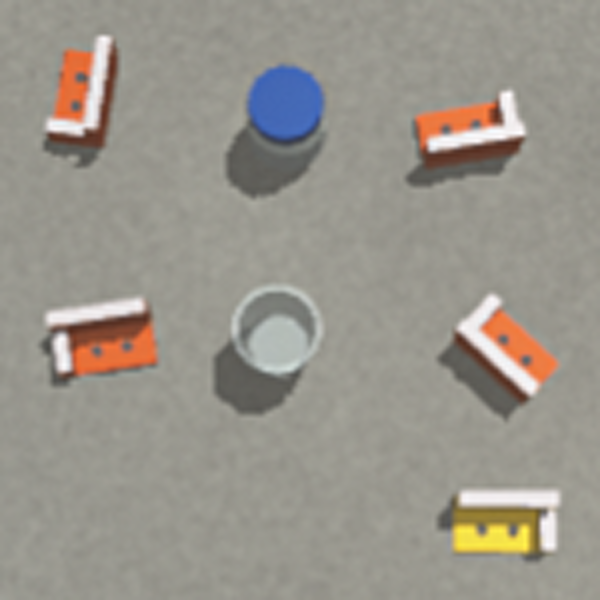

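Going by the crop, A (265,138) is right-hand, B (362,148) left-hand, C (270,200) left-hand and D (371,202) right-hand. The yellow one is excluded. Next I'll measure poses, using white pixels split by depth into wall and plate tops.

```bash
cat > h.py <<'E'
import cv2,numpy as np
from scipy.spatial.transform import Rotation as Rn
def ray(d,uv,z):
    """cast pixels onto the horizontal plane(s) z (world)"""
    K=np.array([[d["fx"],0,d["cx"]],[0,d["fy"],d["cy"]],[0,0,1]])
    p=cv2.undistortPoints(np.float64(uv).reshape(-1,1,2),K,np.array(d["D"]))[:,0]
    T=np.linalg.inv(d["camera_from_world"]); v=np.c_[p,np.ones(len(p))]@T[:3,:3].T
    return T[:3,3]+v*((z-T[2,3])/v[:,2])[:,None]
def depthpts(d,uv):
    K=np.array([[d["fx"],0,d["cx"]],[0,d["fy"],d["cy"]],[0,0,1]])
    p=cv2.undistortPoints(np.float64(uv).reshape(-1,1,2),K,np.array(d["D"]))[:,0]
    Z=d["depth"][uv[:,1],uv[:,0]]; T=np.linalg.inv(d["camera_from_world"])
    return (np.c_[p,np.ones(len(p))]*Z[:,None])@T[:3,:3].T+T[:3,3]
def pix(mask,box=None):
    m=mask.copy()
    if box: 
        u0,v0,u1,v1=box; k=np.zeros_like(m);k[v0:v1,u0:u1]=1;m=m&k
    v,u=np.nonzero(m);return np.c_[u,v]
def rect(P):
    (c,(w,h),a)=cv2.minAreaRect(np.float32(P[:,:2]*1000))
    a=np.radians(a)
    if h>w: w,h,a=h,w,a+np.pi/2
    return np.array(c)/1000,w,h,(a+np.pi/2)%np.pi-np.pi/2
def masks(d):
    I=d["pixels"].astype(int);R,G,B=I[...,0],I[...,1],I[...,2]
    white=((R>190)&(G>175)&(B>165)).astype(np.uint8)
    blue=((B>90)&(B>R+50)&(B>G+30)).astype(np.uint8)
    return white,blue
SEED=dict(A=(265,138),B=(362,148),C=(270,200),D=(371,202))
E
python3 - <<'E'
import pickle;from h import *
d=pickle.load(open("top0.pkl","rb"));W,Bl=masks(d)
for n,(u,v) in SEED.items():
    uv=pix(W,(u-22,v-22,u+22,v+22)); z=depthpts(d,uv)[:,2]
    print(n,len(uv),np.histogram(z,[-.05,0,.01,.02,.03,.035,.04,.05,.1])[0])
    w=ray(d,uv[z>.036],.044);e=ray(d,uv[(z<.033)&(z>.018)],.026)[:,:2]
    c,L,t,a=rect(w);m=w.mean(0)[:2]; x=np.array([np.cos(a),np.sin(a)])
    y=np.array([-x[1],x[0]]); 
    if (e.mean(0)-m)@y>0: x,y=-x,-y
    print(' wall c',c.round(4),m.round(4),L,t,'yaw',np.degrees(np.arctan2(x[1],x[0])).round(1),'plate in frame',((e.mean(0)-m)@np.c_[x,y]).round(4),len(e))
for n,M,b in(("blue",Bl,(150,180,240,290)),("white",W,(415,190,500,290))):
    uv=pix(M,b); print(n,len(uv),rect(ray(d,uv,.018)))
for n,uv,z in(("jar",(316,141),.072),("beaker",(314,197),.065),("bottlecap",(457,135),.16),("stand",(204,152),.014)):
    print(n,ray(d,[uv],z)[0])
E
```

```text
A 106 [ 1  5  1 26  1  0 71  0]
 wall c [0.6539 0.1081] [0.6539 0.1082] 55.94147872924805 12.07649040222168 yaw 164.0 plate in frame [ 0.0257 -0.0146] 27
B 107 [ 3  4  1 22  1  2 74  0]
 wall c [ 0.6185 -0.1095] [ 0.6185 -0.1098] 54.31339645385742 7.367009162902832 yaw 98.9 plate in frame [-0.0235 -0.0183] 24
C 115 [ 4  6  0 27  1  1 76  0]
 wall c [0.5196 0.1085] [0.5197 0.1083] 53.2731819152832 7.190732479095459 yaw -81.4 plate in frame [-0.0242 -0.0174] 28
D 124 [ 2 13  1 30  2  1 74  1]
 wall c [ 0.49  -0.118] [ 0.4901 -0.1179] 54.340457916259766 7.012011528015137 yaw 46.0 plate in frame [ 0.0242 -0.0174] 32
blue 3017 (array([0.43108322, 0.28989084]), 164.42819213867188, 101.7097396850586, np.float64(0.18852021342917902))
white 2786 (array([ 0.41428622, -0.32521439]), 164.9365692138672, 101.18550872802734, np.float64(0.1623961344531284))
jar [ 0.63064918 -0.00097625  0.072     ]
beaker [0.50472786 0.00519951 0.065     ]
bottlecap [ 0.61578798 -0.29546491  0.16      ]
stand [0.62499722 0.26638257 0.014     ]
```

```bash
cat >> h.py <<'E'
def bracket(d,u,v,k=22):
    W,_=masks(d);uv=pix(W,(u-k,v-k,u+k,v+k)); z=depthpts(d,uv)[:,2]
    w=ray(d,uv[(z>.038)&(z<.055)],.044)[:,:2];e=ray(d,uv[(z<.033)&(z>.018)],.026)[:,:2]
    x=cv2.fitLine(np.float32(w),cv2.DIST_HUBER,0,1e-4,1e-4)[:2,0]; y=np.array([-x[1],x[0]]); m=w.mean(0)
    if (e.mean(0)-m)@y>0: x,y=-x,-y
    s=(w-m)@x
    m=m+x*(s.max()+s.min())/2
    return m,np.arctan2(x[1],x[0]),np.sign((e.mean(0)-m)@x)
def quat(yaw):   # tool down, tool y along bracket y (bracket x at yaw)
    y=np.array([-np.sin(yaw),np.cos(yaw),0]);z=np.array([0,0,-1.]);return Rn.from_matrix(np.c_[np.cross(y,z),y,z]).as_quat()
TR=dict(blue=((.4311,.2899),.1885),white=((.4143,-.3252),.1624))
ZG,ZT=.035,.16
def pickplace(r,m,yaw,tray,s):
    c,ty=TR[tray]; c=np.array(c)+s*.04*np.array([np.cos(ty),np.sin(ty)])
    best=None
    for f in(0,np.pi):            # gripper half turn
        for g in(0,np.pi):        # which way round in the compartment
            py=ty+g; p=c+.012*np.array([-np.sin(py),np.cos(py)])
            a=r.inverse_kinematics([*m,ZT],quat(yaw+f)); b=r.inverse_kinematics([*p,ZT],quat(py+f))
            if a is None or b is None: continue
            cost=max(abs(a[5]),abs(b[5]))+.3*abs(a[5]-b[5])
            if best is None or cost<best[0]: best=(cost,p,quat(yaw+f),quat(py+f),a[5],b[5])
    _,p,qa,qb,a6,b6=best; print("j6",a6,b6)
    r.set_gripper(.5)
    r.move_to([*m,ZT],qa); r.move_linear([*m,ZG],vel=.12)
    r.set_gripper(0,squeeze=50); print("grip",r.current_opening(),r.current_finger_force())
    r.move_linear([*m,ZT],vel=.2)
    print("lifted",r.current_opening(),r.current_finger_force())
    r.move_linear([*p,ZT],qb,vel=.25)
    r.move_linear([*p,ZG+.005],vel=.12)
    print("down",r.current_contact_force())
    r.set_gripper(.3); r.move_linear([*p,ZT],vel=.2); print("t",r.current_t())
E
python3 - <<'E'
from cell import r,optics;from h import *
import pickle
d=pickle.load(open("top0.pkl","rb"))
for n in SEED: print(n,*bracket(d,*SEED[n]))
m,y,s=bracket(d,*SEED["D"]); pickplace(r,m,y,"white",1)
i=optics.get_image("top");cv2.imwrite("pics/top1.png",i["pixels"][:,:,::-1])
E
```

```text
A [0.65478738 0.10797308] 2.9729779 1.0
B [ 0.61841639 -0.10952082] 1.7292435 -1.0
C [0.5197035  0.10857404] -1.4346219 -1.0
D [ 0.49003336 -0.11798017] 0.8014353 1.0
j6 0.4407113233500306 0.7265224137089792
grip 0.08398948901770185 49.15300905704498
lifted 0.08496910299850499 48.64951550960541
down [-0.23639084 -0.46030868 -0.38968046]
t 8.1333
```

View pics/top1.png

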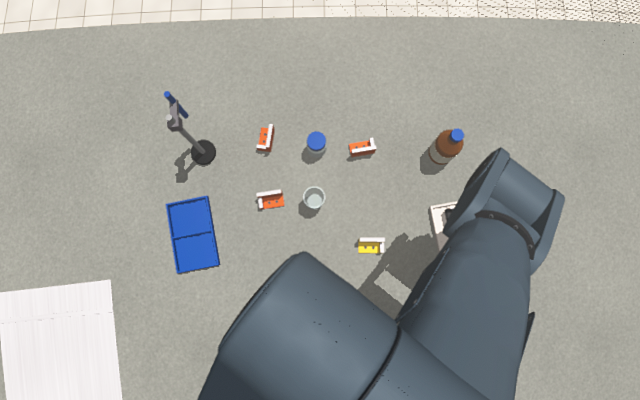

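Bracket D came free cleanly, though the arm hides the white tray in this view. The rest is unchanged, so I'll continue with A, B and C using straight transfers to stay clear of the bottle and stand.

```bash
sed -i 's/r.move_to(\[\*m,ZT\],qa)/r.move_linear([*m,ZT],qa,vel=.25)/' h.py
python3 - <<'E'
from cell import r,optics;from h import *
import pickle
d=pickle.load(open("top0.pkl","rb"))
for n,t,s in(("A","white",-1),("B","blue",1),("C","blue",-1)):
    m,y,_=bracket(d,*SEED[n]); print(n);pickplace(r,m,y,t,s)
r.move_linear([.40,0,.25],vel=.25); print(r.current_t())
for n in("top","side"):
    i=optics.get_image(n);pickle.dump(i,open(n+"2.pkl","wb"));cv2.imwrite(f"pics/{n}2.png",i["pixels"][:,:,::-1])
E
```

```text
A
j6 -1.308881023913749 0.6046501458724762
grip 0.08533291921512116 49.27906394004822
lifted 0.08571645072949621 48.69762361049652
down [ 0.09748856  0.2960282  -0.8185176 ]
t 18.9917
B
j6 -0.4078364144531581 -1.3000376075794962
grip 0.08651156678893068 48.98872196674347
lifted 0.0840129999280723 48.64306569099426
down [-0.07613501  0.07891913 -0.93317567]
t 27.4333
C
j6 -0.017916836766675992 -1.207880620489554
grip 0.08488202482032528 49.61587607860565
lifted 0.07922572511017115 48.666279315948486
down [ 0.34608133 -0.15071501 -0.87144018]
t 35.8833
37.2667
```

View pics/top2.png

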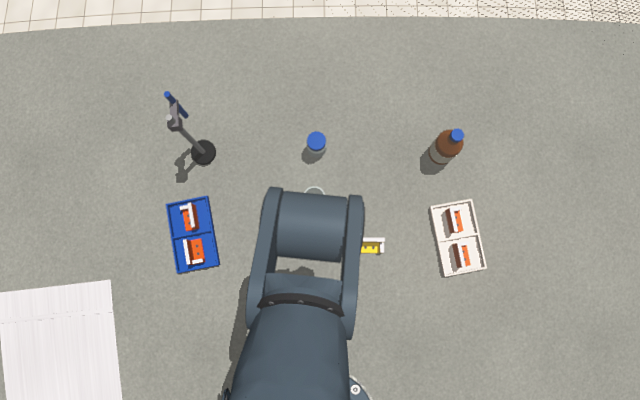

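View pics/side2.png

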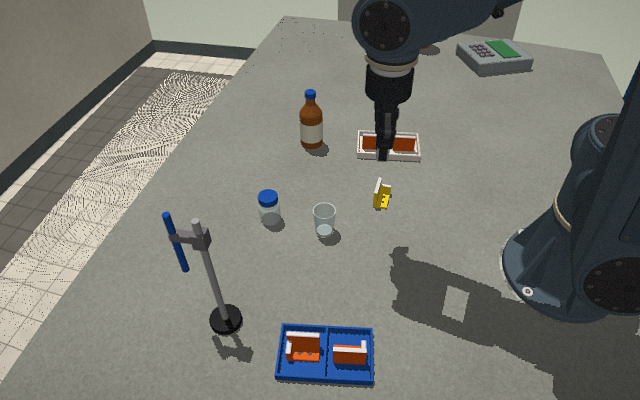

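All four brackets stand in their compartments: blue tray at (190,216) and (194,251), white tray at (456,221) and (461,256). The bottle, jar, beaker and stand haven't moved. One quick depth check of the wall-top heights, then hand in.

Run:
```python
from cell import r;from h import *
import pickle
d=pickle.load(open("top2.pkl","rb"));W,_=masks(d);ok=True
for u,v in((190,216),(194,251),(456,221),(461,256)):
    uv=pix(W,(u-17,v-17,u+17,v+17));P=depthpts(d,uv);w=P[(P[:,2]>.036)&(P[:,2]<.1)]
    h=np.median(w[:,2]); print(len(w),h.round(4),w[:,2].std().round(4)); ok&=len(w)>30 and abs(h-.048)<.004
print(ok)
if ok: print(r.hand_in())
```

```text
79 0.0488 0.0019
79 0.0487 0.0018
81 0.0484 0.002
90 0.0487 0.0023
True
the job is handed in; nothing more can be done
None
```

I handed the job in after about 37 s of robot time: both left-hand brackets are in the blue tray and both right-hand ones in the white tray, one per compartment, and a final depth check put their wall tops at the height for standing flat; the bottle, jar, beaker and electrode stand look unmoved in the pictures, and the judge's result was not reported back.

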